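# Lock the bench pin onto the sloped mount

### The job

Mount the wooden bench pin on the green sloped mount: slip the round end of its plate's keyhole over the brass-headed stud until the plate lies flat on the slope, then slide it straight down the slope until the stud is fully home at the top of the slot, and let go of it. The notched end of the wood must point down the slope with the plate in line with the mount; leave the charcoal-block plate and the other things on the bench undisturbed.

Things in the scene. Friction and masses are not known exactly. Their poses are not given: they have to be found in the camera images.
- pin: the bench pin to mount, loose, flat on the bench, wood on top: aluminium plate 120 (x) x 84 (y) x 5 mm with a keyhole through it and a wooden block on it, 0.2 to 0.33 kg. Origin: centre of the plate's underside; z out of the plate on the wood's side; +x towards the slot end (to be up the slope). Wooden prongs 15..45 mm above the underside run from the block to x = -87 mm (the V notch)
- pin_hole (a point): centre of the keyhole's round (eight-sided) end, 25 mm across, on the plate's underside at x = 2 mm in the pin's frame; from it a slot 12 mm wide runs towards +x and ends at x = 34 mm
- pin_seat (a point): point on the plate's underside at x = 30 mm in the pin's frame, where the stud's axis stands when it is fully home in the slot (28 mm from pin_hole)
- pin_block (a point): middle of the wooden block, the place to grip, at x = -35, y = 0, z = 30 mm in the pin's frame. The block is 42 (x) x 32 (y) mm, from the plate's top (z = 5) to z = 45 mm; grip it across its 32 mm width
- mount_face: inclined green face of the mount, fixed, sloping 30 degrees from level, low end towards the robot, turned differently each time. Origin: on the face at the root of the stud, 100 mm above the bench. x points up the slope, y level along the face, z straight out of the face along the stud. The face spans x -105..65, y -60..60 mm
- stud_head (a point): centre of the outer end of the stud's brass head, 13 mm out from the face. The head is 18 mm in diameter and 5 mm thick, on a steel shank of 8 mm diameter with 8 mm free between face and head
- charcoal: bystander: another loose plate, the same plate with the same keyhole and frame, but carrying a black charcoal block 42 x 34 mm, top at z = 41 mm. It may lie in either of the two plate places.
- jar: bystander: loose black jar with a blue cap, 64 mm diameter, 90 mm tall, standing; origin at the centre of its underside
- hammer: bystander: loose hammer 240 mm long lying on the bench; handle towards its -x
- brick: bystander, fixed: a fire brick with a white board and wire mesh in a steel tray 200 x 300 mm, 91 mm high; origin at the centre of its underside
Things that resemble listed ones, but are neither listed nor needed, are in the scene too. Leave any pink look-alike of the part that bears mount_face alone. Leave any turquoise look-alike of the pin alone.

How it is judged:
By the outcome, as a careful person would: the job done as asked, in the order asked, and still so for the second after the job is handed in, with the robot touching nothing.
It also fails if it takes over 42 s, if anything falls off the work surface, if the arm or the gripper's body presses on something with over 40 N, if the wrist force passes 120 N, or if a joint passes its speed limit or range.

### The arm

A 6-joint arm with a two-finger parallel gripper is mounted at the origin on the work surface. World frame = base frame: x ahead of the robot, y to its left, z up, the work surface at z = 0. Lengths are in m, angles in rad, forces in N, time in s.
With the tool pointing down it reaches from about 0.375 to 0.975 m from the base axis. Payload 3.8 kg.
Tool frame: the origin (TCP) lies at the very end of the fingers, on their centre line; the grasp point (between the pads) lies robot.grip_point_offset behind it (robot.grip_point_offset is the distance from the TCP to the grasp point, in m); z points along the fingers, y is the direction in which the jaws open and shut (so a half turn about z gives the same grasp; the last joint's range is limited). The gripper opens to 85 mm and grips with 20 to 120 N. Pads are 22 mm wide; open, the fingers measure 114 mm over their backs; the gripper's body (76 mm by 85 mm) begins 54 mm behind the grasp point. The pads swing forward as they close: fully open they stand 13 mm farther back than shut.
Start: joints at [1.072, 0.264, 1.604, -0, 1.274, -0.037], TCP at [0.301, 0.604, 0.231] pointing down, gripper open.
Joint ranges: [-2.63, 2.63], [-0.94, 2.18], [0.31, 2.57], [-1.31, 4.45], [0, 2.66], [-2.55, 2.55]. Speed limits (rad/s): [2.57, 2.57, 3.14, 3.14, 3.14, 3.14].

### API

Orientations are given as [roll, pitch, yaw] about the fixed x, y, z axes, in that order (R = Rz(yaw) Ry(pitch) Rx(roll)).
In Python, from workcell import robot, cams, ticket gives the robot as it stands.
- The arm moves only by the tool carry_out, never from a script. Its argument "deltas" is a list of rows, each an object with "travel": the shift along the world's x, y, z in cm, a list of three; "angular": the turn, a rotation vector about the world's x, y, z in rad, a list of three; "jaw": the closure in counts, from 0 (fully open) to 255 (shut). In form: [{"travel": [x, y, z], "angular": [wx, wy, wz], "jaw": jaw}, ...]. A call has 1 to 12 rows; each row shifts and turns the commanded pose from where the row before left it; what a row does not reach is not made up. A row lasts 1/12 s, in which the tool goes at most 41.7 mm and 7.16 degrees, less where a joint would pass 70% of its speed; a pose out of reach is approached as far as the arm can. A call is refused whole if a number of a shift passes 4.17 or a number of a turn 0.125, either way. A call with a gripper value outside its range is refused whole. The fingers move at their own pace and stop on an object; "squeeze" is the grip in N (left out, the last holds). Time passes only in rows, so rows that do not move let the fingers close. It gives the time, the measured TCP pose, the force and the opening at its end, in the units of the state.
- robot.get_state(): the state, without advancing time (a new reading comes with each control period).
- cams.read_camera(name): name is "scene" or "side" or "wrist"; returns a dict with "pixels" (384x512x3 uint8, red, green, blue), "fx", "fy", "cx", "cy" (pixels), "world_from_camera" (4x4, takes a point from camera to world coordinates). Camera axes: x right, y up, looking along -z (the intrinsics and any distortion apply to the point x, -y, -z); pixel columns grow to the right and rows downward; lengths in m; the calibration is good to about 2 mm. The wrist camera is an equidistant fisheye: a pixel r from the principal point sees the ray r / f radians off the axis. A picture is of the moment at which its call begins. There is no depth.
- ticket.job_done(): hands the job in, once; it reports no verdict.
The state is a dict: "t": time; "qpos": joint angles; "dq": joint speeds; "tau": joint torques, N m; "eef_pos": TCP position; "tool_rot": TCP orientation; "contact_force": force on the tool from outside, world axes, zero at the start; "ft_torque": the same for the moment, N m; "finger_gap": finger opening in m.
Only numpy, scipy, OpenCV 4.12 (cv2) and the standard library are available. Lean on these libraries where they do the work, as an engineer would, in place of code of your own. Each camera call takes 0.05 s, during which the arm holds its last target. There are 200 camera calls.

## Working session

There is one attempt and no reset: what is moved stays moved. The work goes in short steps, Python scripts to look and compute and a tool call to move; the robot and the scene stay as the last step left them, time stands still between calls to the robot, and variables do not carry over. Pictures are saved under pics/ and viewed, about 8 in all and at most 12, crops included, and the job is handed in when it is done.

Besides the shell and the picture viewer there is one more tool, called after "Call:" as name(argument=value, ...), one argument or row to a line, values as JSON. carry_out: Moves the arm, as the interface text tells. Its arguments: {"type":"object","properties":{"deltas":{"type":"array"},"squeeze":{"type":"number"}},"required":["deltas"]}

```bash
mkdir -p pics; python3 - <<'E'
from workcell import robot, cams
import cv2, numpy as np, pickle
ims={}
for n in ("scene","side","wrist"):
    c=cams.read_camera(n); ims[n]=c
    cv2.imwrite(f"pics/{n}0.png",c["pixels"][:,:,::-1])
    print(n,c["fx"],c["fy"],c["cx"],c["cy"],np.round(c["world_from_camera"],3).tolist(),[k for k in c])
pickle.dump(ims,open("ims0.pkl","wb"))
s=robot.get_state();print(s); print(robot.grip_point_offset)
a=np.hstack([cv2.resize(ims[n]["pixels"][:,:,::-1],(512,384)) for n in("scene","side")])
E
```

```text
scene 487.5393698501665 487.5393698501665 253.16574614193482 187.08747649526018 [[0.782, -0.509, 0.359, 1.064], [0.623, 0.63, -0.464, -0.816], [0.01, 0.587, 0.81, 1.369], [0.0, 0.0, 0.0, 1.0]] ['pixels', 'fx', 'fy', 'cx', 'cy', 'world_from_camera']
side 416.1268642898555 416.1268642898555 253.19849296805924 195.88260623246688 [[0.92, 0.238, -0.311, 0.115], [-0.391, 0.512, -0.765, -1.044], [-0.023, 0.826, 0.564, 0.778], [0.0, 0.0, 0.0, 1.0]] ['pixels', 'fx', 'fy', 'cx', 'cy', 'world_from_camera']
wrist 297.3186396354542 297.3186396354542 255.42229786005112 183.67205399163112 [[0.445, -0.858, -0.256, 0.234], [0.896, 0.426, 0.129, 0.637], [-0.002, -0.286, 0.958, 0.373], [0.0, 0.0, 0.0, 1.0]] ['pixels', 'fx', 'fy', 'cx', 'cy', 'world_from_camera']
{'t': 0.15, 'qpos': array([ 1.07209310e+00,  2.64566101e-01,  1.60507380e+00,  1.67607104e-05,
        1.27372094e+00, -3.69093774e-02]), 'dq': array([-0.00064934, -0.00112825, -0.00527504,  0.00020812,  0.00079261,
       -0.00022917]), 'tau': array([ 4.78326510e-04, -5.15902340e+01, -3.67960954e+01, -1.55466255e-04,
        8.06272816e-03, -2.60511911e-05]), 'eef_pos': array([0.3004746 , 0.60378677, 0.23025019]), 'tool_rot': array([-3.13982626e+00, -8.12549038e-05,  2.67979381e+00]), 'contact_force': array([ 0.34808544, -0.01482423, -0.32084647]), 'ft_torque': array([-0.02565054,  0.0346602 ,  0.01316034]), 'finger_gap': 0.0859440189718943}
0.0187
```

View pics/scene0.png

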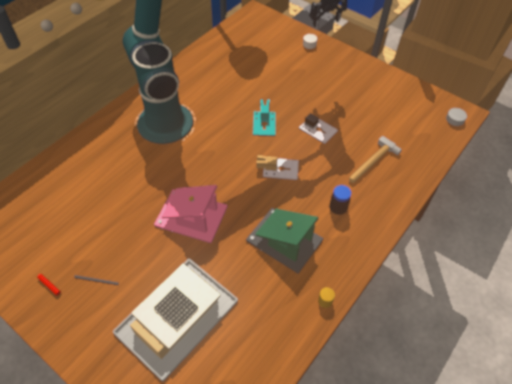

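View pics/side0.png

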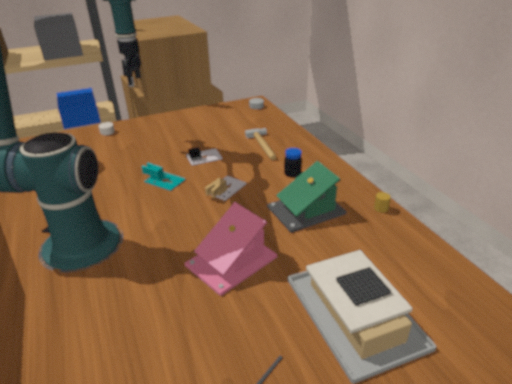

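Scene: the pin is at about (278,167), the green mount's stud at (289,225), the charcoal plate at (318,127), and the turquoise and pink look-alikes at (264,120) and (192,212). Side: the pin is at (225,187) and the stud at (311,181). I'll enlarge both for rough poses.

```bash
cat > h.py <<'E'
import numpy as np, cv2, pickle
from scipy.spatial.transform import Rotation as R
from scipy.optimize import least_squares
def proj(c,P,fish=False):
    T=np.linalg.inv(c["world_from_camera"]); p=np.atleast_2d(P)@T[:3,:3].T+T[:3,3]
    x,y,z=p[:,0],-p[:,1],-p[:,2]
    if fish:
        r=np.hypot(x,y)+1e-12; th=np.arctan2(r,z); u,v=th*x/r,th*y/r
    else: u,v=x/z,y/z
    return np.c_[c["fx"]*u+c["cx"],c["fy"]*v+c["cy"]]
def plane(c,uv,z,fish=False):
    u=(uv[0]-c["cx"])/c["fx"]; v=(uv[1]-c["cy"])/c["fy"]
    if fish:
        th=np.hypot(u,v)+1e-12; d=np.array([u/th*np.sin(th),-v/th*np.sin(th),-np.cos(th)])
    else: d=np.array([u,-v,-1.])
    W=np.array(c["world_from_camera"]); d=W[:3,:3]@d; o=W[:3,3]
    return o+d*(z-o[2])/d[2]
E
python3 - <<'E'
from h import *
ims=pickle.load(open("ims0.pkl","rb"))
a=ims["scene"]["pixels"][145:275,235:335,::-1]; b=ims["side"]["pixels"][150:240,190:350,::-1]
a=cv2.resize(a,None,fx=4,fy=4,interpolation=cv2.INTER_CUBIC); b=cv2.resize(b,None,fx=2.5,fy=2.5,interpolation=cv2.INTER_CUBIC)
o=np.zeros((520,800,3),np.uint8); o[:520,:400]=a; o[:225,400:]=b
cv2.imwrite("pics/crop0.png",o)
S=ims["scene"];D=ims["side"]
print("pin",plane(S,(283,169),.005),plane(D,(230,189),.005))
print("stud",plane(S,(289,225),.111),plane(D,(311,181),.111))
print("charc",plane(S,(318,129),.02),"jar",plane(S,(341,190),.09))
E
```

```text
pin [0.49284523 0.0954831  0.005     ] [0.48680302 0.07626129 0.005     ]
stud [ 0.67896107 -0.13666896  0.111     ] [ 0.6706601  -0.13886867  0.111     ]
charc [0.48803949 0.32114892 0.02      ] jar [0.72559692 0.08737102 0.09      ]
```

View pics/crop0.png

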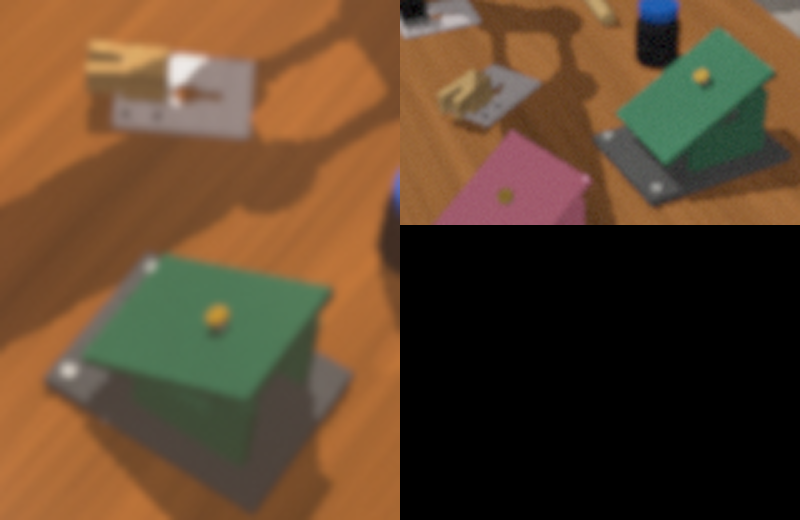

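The scene crop shows the mount face corners at (160,255), (330,292), (248,400) and (85,360), the stud head at (217,316), and the pin plate corners at (255,60), (250,137) and (112,128). The keyhole's slot points right, away from the notch. In the side crop the stud is at (702,76). Next is a least-squares fit.

```bash
cat >> h.py <<'E'
def pinT(p): return R.from_euler("z",p[2]),np.array([p[0],p[1],0])
def faceT(p): return R.from_euler("z",p[2])*R.from_euler("y",-np.pi/6),np.array([p[0],p[1],.1])
def fit(f,obs,x0):
    # obs: list of (cam, fish, pts_mm, uv)
    def res(p):
        r,t=f(p); return np.concatenate([(proj(c,r.apply(np.array(P)/1e3)+t,fi)-uv).ravel() for c,fi,P,uv in obs])
    s=least_squares(res,x0,loss="soft_l1"); return s.x,res(s.x).reshape(-1,2)
E
python3 - <<'E'
from h import *
ims=pickle.load(open("ims0.pkl","rb")); S=ims["scene"];D=ims["side"]
sc=lambda L:(np.array(L)+.5)/4-.5+[235,145]
sd=lambda L:(np.array(L)-[400,0]+.5)/2.5-.5+[190,150]
mp=[(65,60,0),(65,-60,0),(-105,60,0),(-105,-60,0),(0,0,13)]
ms=sc([(330,292),(248,400),(160,255),(85,360),(217,314)]); md=sd([(717,30),(775,72),(617,112),(667,164),(702,76)])
pp=[(60,42,5),(60,-42,5),(-60,-42,5)]
ps=sc([(255,60),(250,137),(112,128),(183,95),(222,97)]); pd=sd([(495,65),(541,82),(487,128)])
pp2=pp+[(2,0,3),(34,0,3)]
for f,o,x0 in ((faceT,[(S,0,mp,ms),(D,0,mp,md)],[.67,-.137,.6]),(pinT,[(S,0,pp2,ps),(D,0,pp,pd)],[.49,.09,.6])):
    for k in (o,o[:1],o[1:]):
        x,r=fit(f,k,x0); print(np.round(x,4),np.abs(r).max().round(2))
    x,r=fit(f,o,x0);print(np.round(r,1).tolist())
W=ims["wrist"]
s_R=R.from_euler("xyz",[-3.1398,-8e-5,2.6798]); t=np.array([.30047,.60379,.23025])
w=np.array(W["world_from_camera"]); print(s_R.as_matrix().round(3).tolist()); print("cam in tool",s_R.inv().apply(w[:3,3]-t).round(4),(s_R.inv().as_matrix()@w[:3,:3]).round(3).tolist())
E
```

```text
[ 0.6804 -0.1323  0.0675] 1.92
[ 0.6822 -0.1329  0.0686] 1.6
[ 0.678  -0.1333  0.0628] 1.55
[[0.1, -1.9], [-0.4, -0.1], [0.3, -0.5], [-1.9, -0.5], [-0.4, 0.1], [1.1, -1.9], [1.2, -1.0], [-0.2, 0.5], [0.2, 0.1], [0.4, -0.4]]
[0.4816 0.0942 0.5664] 1.94
[0.4833 0.0933 0.5939] 0.73
[0.478  0.0916 0.5466] 1.25
[[-0.7, 0.4], [-0.7, -0.3], [-0.3, -1.2], [0.4, -0.3], [-0.4, -0.0], [-0.1, -0.2], [0.8, -0.2], [1.2, -1.9]]
[[-0.895, 0.446, -0.001], [0.446, 0.895, -0.002], [0.0, -0.002, -1.0]]
cam in tool [ 0.0744  0.0002 -0.1428] [[0.001, 0.958, 0.286], [1.0, -0.001, -0.0], [-0.0, 0.286, -0.958]]
```

Call:
carry_out(
  deltas=[
    {"travel": [0.86,-2.94,0],"angular": [0,0,-0.1167],"jaw": 0},
    {"travel": [0.86,-2.94,0],"angular": [0,0,-0.1167],"jaw": 0},
    {"travel": [0.86,-2.94,0],"angular": [0,0,-0.1167],"jaw": 0},
    {"travel": [0.86,-2.94,0],"angular": [0,0,-0.1167],"jaw": 0},
    {"travel": [0.86,-2.94,0],"angular": [0,0,-0.1167],"jaw": 0},
    {"travel": [0.86,-2.94,0],"angular": [0,0,-0.1167],"jaw": 0},
    {"travel": [0.86,-2.94,0],"angular": [0,0,-0.1167],"jaw": 0},
    {"travel": [0.86,-2.94,0],"angular": [0,0,-0.1167],"jaw": 0},
    {"travel": [0.86,-2.94,0],"angular": [0,0,-0.1167],"jaw": 0},
    {"travel": [0.86,-2.94,0],"angular": [0,0,-0.1167],"jaw": 0},
    {"travel": [0.86,-2.94,0],"angular": [0,0,-0.1167],"jaw": 0},
    {"travel": [0.86,-2.94,0],"angular": [0,0,-0.1167],"jaw": 0},
  ],
)

```text
t: 1.15
eef_pos: [0.4039, 0.25, 0.2311]
tool_rot: [-3.141, 0.0, 1.274]
contact_force: [1.0, -0.2, -0.1]
finger_gap: 0.0856
```

Call:
carry_out(
  deltas=[
    {"travel": [0.86,-2.94,-1],"angular": [0,0,-0.1167],"jaw": 0},
    {"travel": [0.86,-2.94,-1],"angular": [0,0,-0.1167],"jaw": 0},
    {"travel": [0.86,-2.94,-1],"angular": [0,0,-0.1167],"jaw": 0},
    {"travel": [0.86,-2.94,-1],"angular": [0,0,-0.1167],"jaw": 0},
    {"travel": [0.86,-2.94,-1],"angular": [0,0,-0.1167],"jaw": 0},
    {"travel": [0.86,-2.94,-1],"angular": [0,0,-0.1167],"jaw": 0},
    {"travel": [0,0,0],"angular": [0,0,0],"jaw": 0},
    {"travel": [0,0,0],"angular": [0,0,0],"jaw": 0},
  ],
)

```text
t: 1.82
eef_pos: [0.455, 0.0737, 0.1703]
tool_rot: [-3.14, 0.002, 0.577]
contact_force: [0.1, 1.6, 0.2]
finger_gap: 0.0856
```

```bash
python3 - <<'E'
from workcell import robot, cams
from h import *
c=cams.read_camera("wrist"); pickle.dump(c,open("w1.pkl","wb"))
s=robot.get_state(); print(s["t"],s["eef_pos"],s["tool_rot"],s["contact_force"],s["qpos"].round(2))
cv2.imwrite("pics/w1.png",cv2.resize(c["pixels"][:,:,::-1],(800,600),interpolation=cv2.INTER_CUBIC))
E
```

```text
1.8667 [0.45522889 0.07472002 0.17091772] [-3.14066961e+00  7.08907622e-04  5.78416302e-01] [-0.42720255 -0.30955781 -0.17119237] [ 0.11 -0.1   2.11  0.    1.13  1.1 ]
```

View pics/w1.png

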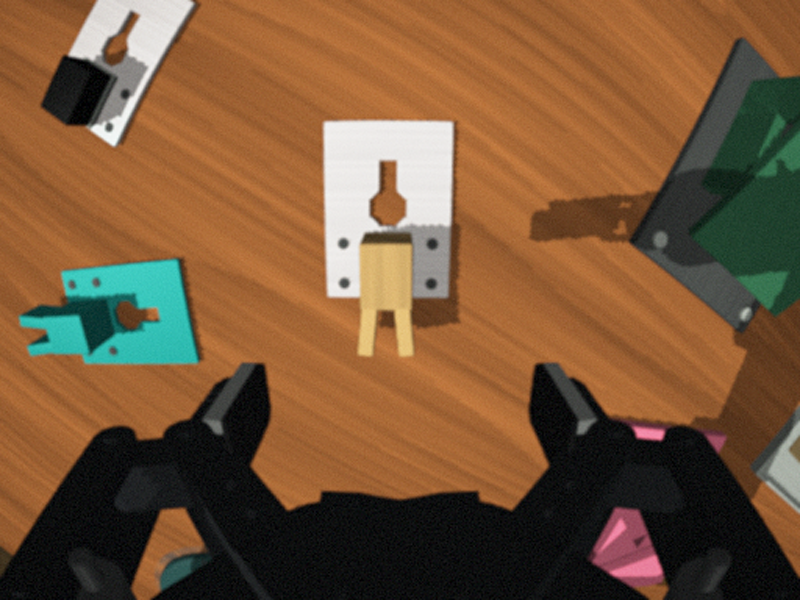

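The wrist view shows the plate corners at (323,122), (454,121), (327,297) and (449,298), the hole centre at (388,207) and the slot end at (388,160). The block top's front edge runs from (362,243) to (412,243). The green mount is at the right.

```bash
python3 - <<'E'
from h import *
c=pickle.load(open("w1.pkl","rb"))
s=lambda L:(np.array(L)+.5)/1.5625-.5
P=[(60,42,5),(60,-42,5),(-60,42,5),(-60,-42,5),(34,0,5),(2,0,4),(-14,16,45),(-14,-16,45)]
uv=s([(323,122),(454,121),(327,297),(449,298),(388,160),(388,207),(362,243),(412,243)])
x,r=fit(pinT,[(c,1,P,uv)],[.48,.093,.58]); print(x,r.round(1).tolist())
ro,t=pinT(x); print("block",ro.apply([-.035,0,.03])+t)
E
```

```text
[0.47779533 0.09954276 0.57314541] [[0.8, -0.1], [-1.0, 0.5], [0.9, -0.4], [-0.5, -0.7], [0.0, -0.1], [0.0, 0.4], [-1.8, -0.0], [1.0, 0.1]]
block [0.44838835 0.08056305 0.03      ]
```

Wrist fit: the block is at (0.448, 0.081), yaw 0.573. I'll descend and check before gripping.

Call:
carry_out(
  deltas=[
    {"travel": [-0.68,0.59,-3],"angular": [0,0,-0.005],"jaw": 0},
    {"travel": [0,0,-3.5],"angular": [0,0,0],"jaw": 0},
    {"travel": [0,0,-3.5],"angular": [0,0,0],"jaw": 0},
    {"travel": [0,0,-2.5],"angular": [0,0,0],"jaw": 0},
    {"travel": [0,0,-1.5],"angular": [0,0,0],"jaw": 0},
    {"travel": [0,0,-1],"angular": [0,0,0],"jaw": 0},
    {"travel": [0,0,-0.6],"angular": [0,0,0],"jaw": 0},
    {"travel": [0,0,-0.3],"angular": [0,0,0],"jaw": 0},
    {"travel": [0,0,0],"angular": [0,0,0],"jaw": 0},
    {"travel": [0,0,0],"angular": [0,0,0],"jaw": 0},
  ],
)

```text
t: 2.7
eef_pos: [0.4499, 0.0814, 0.0133]
tool_rot: [3.141, -0.002, 0.575]
contact_force: [0.4, 0.1, 0.4]
finger_gap: 0.0851
```

```bash
python3 - <<'E'
from workcell import robot, cams
from h import *
c=cams.read_camera("wrist"); pickle.dump(c,open("w2.pkl","wb"))
s=robot.get_state(); print(s["t"],s["eef_pos"],s["tool_rot"],s["contact_force"])
cv2.imwrite("pics/w2.png",cv2.resize(c["pixels"][:,:,::-1],(800,600),interpolation=cv2.INTER_CUBIC))
E
```

```text
2.75 [0.45000691 0.08131934 0.01348771] [ 3.14058011e+00 -2.21496530e-03  5.74563004e-01] [ 0.04910427 -0.84104293 -0.28801219]
```

View pics/w2.png

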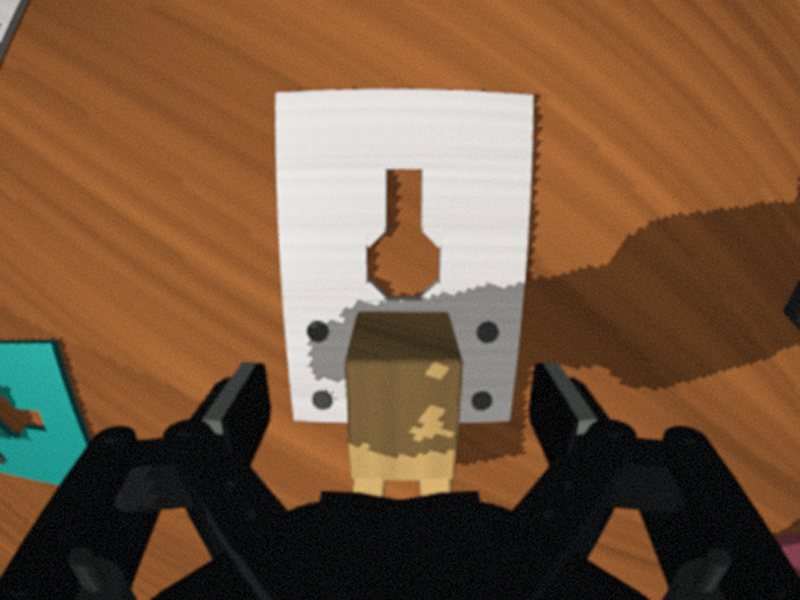

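The block sits between the open fingers, centred at about (404,400), with the plate corners at (275,94), (535,95), (293,421) and (511,423). Closing on it.

Call:
carry_out(
  deltas=[
    {"travel": [0,0,0],"angular": [0,0,0],"jaw": 255},
    {"travel": [0,0,0],"angular": [0,0,0],"jaw": 255},
    {"travel": [0,0,0],"angular": [0,0,0],"jaw": 255},
    {"travel": [0,0,0],"angular": [0,0,0],"jaw": 255},
    {"travel": [0,0,0],"angular": [0,0,0],"jaw": 255},
    {"travel": [0,0,0],"angular": [0,0,0],"jaw": 255},
    {"travel": [0,0,0],"angular": [0,0,0],"jaw": 255},
    {"travel": [0,0,0],"angular": [0,0,0],"jaw": 255},
  ],
  squeeze=80,
)

```text
t: 3.42
eef_pos: [0.4494, 0.081, 0.0129]
tool_rot: [3.141, -0.001, 0.574]
contact_force: [-0.2, -0.9, 6.7]
finger_gap: 0.0309
```

```bash
python3 - <<'E'
from workcell import robot
from h import *
c=pickle.load(open("w2.pkl","rb"))
s=lambda L:(np.array(L)+.5)/1.5625-.5
P=[(60,42,5),(60,-42,5),(-60,42,5),(-60,-42,5),(34,0,5),(2,0,4),(-14,16,45),(-14,-16,45)]
uv=s([(275,94),(535,95),(293,421),(511,423),(404,169),(404,264),(346,360),(462,361)])
x,r=fit(pinT,[(c,1,P,uv)],[.48,.093,.58]); print(x,r.round(1).tolist())
ro,t=pinT(x); print("block",ro.apply([-.035,0,.03])+t)
s=robot.get_state(); print(s["t"],s["eef_pos"],s["tool_rot"],s["contact_force"],s["finger_gap"])
# free height test
f=lambda p:(R.from_euler("z",p[2]),np.array([p[0],p[1],p[3]]))
print(fit(f,[(c,1,P,uv)],[.48,.093,.58,0])[0])
E
```

```text
[0.477268   0.09922121 0.57007661] [[0.7, 0.0], [-1.5, 0.8], [1.0, -0.4], [-1.0, -1.3], [0.2, 0.4], [-0.3, 0.5], [-1.0, -0.1], [1.7, -0.5]]
block [0.44780291 0.08033183 0.03      ]
3.4167 [0.44944835 0.08100269 0.01286943] [ 3.14101593e+00 -1.04632649e-03  5.74082412e-01] [-0.20052952 -0.87128683  6.66413684] 0.03091640952553048
[0.47749844 0.09934896 0.56932923 0.00105935]
```

Gripped: the gap is 30.9 mm. Lifting, then moving to a view where both the held plate and the stud show.

Call:
carry_out(
  deltas=[
    {"travel": [0,0,0.5],"angular": [0,0,0],"jaw": 255},
    {"travel": [0,0,0.7],"angular": [0,0,0],"jaw": 255},
    {"travel": [0,0,1.5],"angular": [0,0,0],"jaw": 255},
    {"travel": [0,0,2.5],"angular": [0,0,0],"jaw": 255},
    {"travel": [0,0,3],"angular": [0,0,0],"jaw": 255},
    {"travel": [0,0,3],"angular": [0,0,0],"jaw": 255},
    {"travel": [0,0,3],"angular": [0,0,0],"jaw": 255},
    {"travel": [0,0,3],"angular": [0,0,0],"jaw": 255},
    {"travel": [0,0,3],"angular": [0,0,0],"jaw": 255},
    {"travel": [0,0,2.5],"angular": [0,0,0],"jaw": 255},
    {"travel": [0,0,1.5],"angular": [0,0,0],"jaw": 255},
    {"travel": [0,0,0.5],"angular": [0,0,0],"jaw": 255},
  ],
)

```text
t: 4.42
eef_pos: [0.4499, 0.0812, 0.2626]
tool_rot: [3.14, -0.004, 0.574]
contact_force: [0.7, -0.9, -1.5]
finger_gap: 0.0308
```

Call:
carry_out(
  deltas=[
    {"travel": [0.5,-1.2,0],"angular": [0,0,-0.028],"jaw": 255},
    {"travel": [1.0,-2.4,0],"angular": [0,0,-0.056],"jaw": 255},
    {"travel": [1.0,-2.4,0],"angular": [0,0,-0.056],"jaw": 255},
    {"travel": [1.0,-2.4,0],"angular": [0,0,-0.056],"jaw": 255},
    {"travel": [1.0,-2.4,0],"angular": [0,0,-0.056],"jaw": 255},
    {"travel": [1.0,-2.4,0],"angular": [0,0,-0.056],"jaw": 255},
    {"travel": [1.0,-2.4,0],"angular": [0,0,-0.056],"jaw": 255},
    {"travel": [1.0,-2.4,0],"angular": [0,0,-0.056],"jaw": 255},
    {"travel": [1.0,-2.4,0],"angular": [0,0,-0.056],"jaw": 255},
    {"travel": [0.6,-1.8,0],"angular": [0,0,-0.031],"jaw": 255},
    {"travel": [0,0,0],"angular": [0,0,0],"jaw": 255},
    {"travel": [0,0,0],"angular": [0,0,0],"jaw": 255},
  ],
)

```text
t: 5.42
eef_pos: [0.5387, -0.1415, 0.2573]
tool_rot: [-3.14, 0.004, 0.066]
contact_force: [-0.4, -0.2, -2.5]
finger_gap: 0.0309
```

```bash
python3 - <<'E'
from workcell import robot, cams
from h import *
c=cams.read_camera("wrist"); pickle.dump(c,open("w3.pkl","wb"))
s=robot.get_state(); print(s["t"],s["eef_pos"],s["tool_rot"],s["contact_force"],s["finger_gap"],s["qpos"].round(2))
cv2.imwrite("pics/w3.png",cv2.resize(c["pixels"][:,:,::-1],(800,600),interpolation=cv2.INTER_CUBIC))
E
```

```text
5.4667 [ 0.5386063  -0.14067907  0.25752339] [-3.13977567  0.00319857  0.06676835] [ 0.41930387 -1.0019216  -2.9181534 ] 0.031090961729798812 [-0.3   0.03  1.82  0.    1.29  1.2 ]
```

View pics/w3.png

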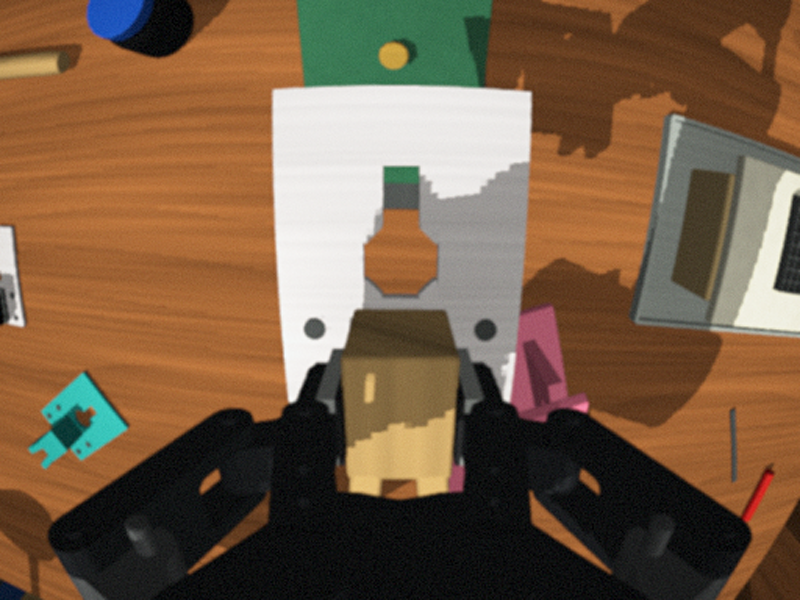

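The held plate is straight in the jaws: front corners (272,91) and (532,93), hole centre (401,259), slot end (401,166). The stud head is at (393,55). The face's side edges run (298,0)–(305,85) and (493,0)–(486,85), and its low edge shows through the slot at row 183.

```bash
cat >> h.py <<'E'
def ray(c,uv):
    u=(uv[0]-c["cx"])/c["fx"]; v=(uv[1]-c["cy"])/c["fy"]; th=np.hypot(u,v)+1e-12
    W=np.array(c["world_from_camera"])
    return W[:3,3],W[:3,:3]@np.array([u/th*np.sin(th),-v/th*np.sin(th),-np.cos(th)])
def onface(c,uv,p):
    r,t=faceT(p); o,d=ray(c,uv); o=r.inv().apply(o-t); d=r.inv().apply(d); return (o-d*o[2]/d[2])*1e3
s8=lambda L:(np.array(L)+.5)/1.5625-.5
E
python3 - <<'E'
from h import *
c=pickle.load(open("w3.pkl","rb"))
E=s8([(298,1),(305,85),(493,1),(486,85)]); st=s8([(393,54)])[0]
def res(p):
    r,t=faceT(p)
    a=(proj(c,r.apply([0,0,.013])+t,1)[0]-st)
    return np.r_[a*1.0,[onface(c,e,p)[1]-y for e,y in zip(E,(60,60,-60,-60))]]
q=least_squares(res,[.68,-.132,.067]); F=q.x; print("face",F.round(4),q.fun.round(2), "low edge x",onface(c,s8([(401,183)])[0],F))
T=R.from_euler("xyz",[-3.13978,.0032,.06677]); t=np.array([.53861,-.14068,.25752])
P=[(60,42,5),(60,-42,5),(34,6,5),(34,-6,5),(2,12.5,5),(2,-12.5,5),(-14,16,45),(-14,-16,45)]
uv=s8([(272,91),(532,93),(383,166),(419,166),(364,258),(438,258),(344,350),(459,349)])
# pin in tool: tool z=-pin z; params x,y,z offset (pin origin in tool), small rotvec
f=lambda p:(T*R.from_euler("x",np.pi)*R.from_rotvec([0,p[3],p[4]]),T.apply(p[:3])+t)
for free in (1,0):
    g=f if free else (lambda p:f([p[0],p[1],.0118,0,p[2]]))
    x,r=fit(g,[(c,1,P,uv)],[.035,0,.012,0,0] if free else [.035,0,0]); print("pin in tool",x.round(4),r.round(1).tolist())
E
```

```text
face [ 0.678  -0.128   0.0549] [ 0.93 -0.01 -0.46 -0.12  0.3  -0.69] low edge x [-106.18507932   -5.10237082    0.        ]
pin in tool [ 0.0336  0.0003  0.0185 -0.0224 -0.0029] [[2.4, 0.3], [-3.1, -0.3], [0.1, -0.8], [0.3, -0.7], [0.5, 0.0], [-0.5, 0.2], [-0.5, 0.2], [0.1, 1.0]]
pin in tool [ 0.0343  0.0003 -0.006 ] [[-0.1, -2.7], [-0.2, -2.8], [-0.2, -2.1], [0.9, -1.9], [-0.6, 1.3], [0.4, 1.6], [-2.9, 3.4], [2.1, 4.4]]
```

```bash
python3 - <<'E'
from h import *
P=[(60,42,5),(60,-42,5),(34,6,5),(34,-6,5),(2,12.5,5),(2,-12.5,5),(-14,16,45),(-14,-16,45)]
D={"w2":(([3.14058,-.0022,.57456],[.45001,.08132,.01349]),[(275,94),(535,95),(387,169),(422,169),(367,264),(440,264),(346,360),(462,361)]),
"w3":(([-3.13978,.0032,.06677],[.53861,-.14068,.25752]),[(272,91),(532,93),(383,166),(419,166),(364,258),(438,258),(344,350),(459,349)])}
for k,((e,t),uv) in D.items():
    c=pickle.load(open(k+".pkl","rb")); T=R.from_euler("xyz",e); t=np.array(t)
    w=np.array(c["world_from_camera"]); print(k,T.inv().apply(w[:3,3]-t).round(4),(T.inv()*R.from_matrix(w[:3,:3])).as_euler("xyz").round(4))
    f=lambda p:(T*R.from_euler("x",np.pi)*R.from_rotvec([0,p[3],p[4]]),T.apply(p[:3])+t)
    x,r=fit(f,[(c,1,P,s8(uv))],[.035,0,.012,0,0]); print(x.round(4),r.round(1).tolist())
    # true w2 pose: z fixed
    g=lambda p:f([p[0],p[1],.0135,0,p[2]])
    x,r=fit(g,[(c,1,P,s8(uv))],[.035,0,0]); print(x.round(4),r.round(1).tolist())
E
```

```text
w2 [ 0.072  -0.0017 -0.1428] [2.8524e+00 2.0000e-04 1.5698e+00]
[ 0.033  -0.0002  0.0158 -0.046  -0.0044] [[0.4, -0.4], [-1.1, 0.3], [-0.8, -0.1], [0.5, 0.1], [-0.1, -0.5], [0.2, -0.2], [-0.2, 0.5], [0.5, 0.1]]
[ 0.0328 -0.0002 -0.0036] [[0.6, -0.3], [-1.4, 0.3], [-0.8, -0.0], [0.6, 0.1], [-0.3, 0.6], [0.6, 0.8], [-1.0, -0.3], [1.7, -0.7]]
w3 [ 0.0715 -0.0002 -0.1427] [2.8524 0.     1.5711]
[ 0.0336  0.0003  0.0185 -0.0224 -0.0029] [[2.4, 0.3], [-3.1, -0.3], [0.1, -0.8], [0.3, -0.7], [0.5, 0.0], [-0.5, 0.2], [-0.5, 0.2], [0.1, 1.0]]
[ 0.0341  0.0003 -0.0043] [[0.7, -1.7], [-1.2, -2.1], [-0.2, -1.7], [0.7, -1.6], [-0.3, 1.1], [0.2, 1.3], [-2.2, 2.2], [1.7, 3.1]]
```

The pin is held with its origin about 34 mm ahead of the TCP, roughly 1.3° nose-down. The wrist puts the mount at about (0.678, −0.128) with yaw 0.055. The scene and side fit gives (0.680, −0.132) with yaw 0.068. I'll tilt to a 45 mm standoff over the stud and check through the hole.

Call:
carry_out(
  deltas=[
    {"travel": [0.8,0.08,-1.25],"angular": [0.003,-0.0523,-0.0007],"jaw": 255},
    {"travel": [0.8,0.08,-1.25],"angular": [0.003,-0.0523,-0.0007],"jaw": 255},
    {"travel": [0.8,0.08,-1.25],"angular": [0.003,-0.0523,-0.0007],"jaw": 255},
    {"travel": [0.8,0.08,-1.25],"angular": [0.003,-0.0523,-0.0007],"jaw": 255},
    {"travel": [0.8,0.08,-1.25],"angular": [0.003,-0.0523,-0.0007],"jaw": 255},
    {"travel": [0.8,0.08,-1.25],"angular": [0.003,-0.0523,-0.0007],"jaw": 255},
    {"travel": [0.8,0.08,-1.25],"angular": [0.003,-0.0523,-0.0007],"jaw": 255},
    {"travel": [0.8,0.08,-1.25],"angular": [0.003,-0.0523,-0.0007],"jaw": 255},
    {"travel": [0.8,0.08,-1.25],"angular": [0.003,-0.0523,-0.0007],"jaw": 255},
    {"travel": [0.8,0.08,-1.25],"angular": [0.003,-0.0523,-0.0007],"jaw": 255},
    {"travel": [0,0,0],"angular": [0,0,0],"jaw": 255},
    {"travel": [0,0,0],"angular": [0,0,0],"jaw": 255},
  ],
)

```text
t: 6.47
eef_pos: [0.6172, -0.1311, 0.1317]
tool_rot: [3.141, -0.518, 0.061]
contact_force: [0.6, 0.6, -2.3]
finger_gap: 0.031
```

```bash
cat > look.py <<'E'
import sys
from workcell import robot, cams
from h import *
k=sys.argv[1]
c=cams.read_camera("wrist"); pickle.dump(c,open(k+".pkl","wb"))
s=robot.get_state(); T=R.from_euler("xyz",s["tool_rot"]); w=np.array(c["world_from_camera"])
print(s["t"],s["eef_pos"].round(4),s["tool_rot"].round(4),s["contact_force"].round(1),s["finger_gap"],s["qpos"].round(2))
print("cam in tool",T.inv().apply(w[:3,3]-s["eef_pos"]).round(4))
cv2.imwrite(f"pics/{k}.png",cv2.resize(c["pixels"][:,:,::-1],(800,600),interpolation=cv2.INTER_CUBIC))
E
python3 look.py w4
```

```text
6.5167 [ 0.6189 -0.1319  0.1338] [ 3.1391 -0.5213  0.0617] [-0.   0.  -2.8] 0.03091157650642974 [-0.36  0.01  2.18  0.43  0.51  0.82]
cam in tool [ 0.0697 -0.0017 -0.1424]
```

View pics/w4.png

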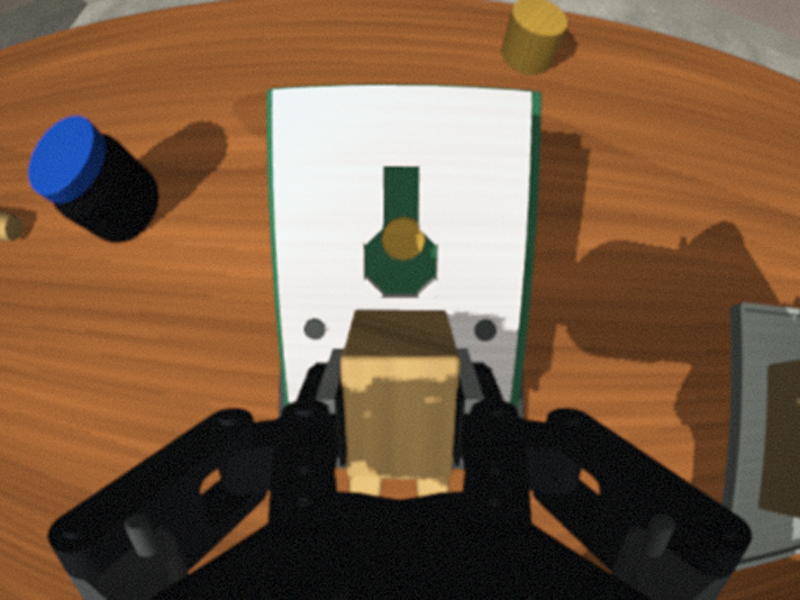

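Through the hole, the stud head is at (404,239) and the hole centre at (401,258). Accounting for depth they line up fore-and-aft to about 0.5 mm, and the stud sits about 1.3 mm to the image right (−y). I'll correct that and descend 30 mm.

Call:
carry_out(
  deltas=[
    {"travel": [0.25,-0.007,-0.433],"angular": [0,0,0],"jaw": 255},
    {"travel": [0.25,-0.007,-0.433],"angular": [0,0,0],"jaw": 255},
    {"travel": [0.25,-0.007,-0.433],"angular": [0,0,0],"jaw": 255},
    {"travel": [0.25,-0.007,-0.433],"angular": [0,0,0],"jaw": 255},
    {"travel": [0.25,-0.007,-0.433],"angular": [0,0,0],"jaw": 255},
    {"travel": [0.25,-0.007,-0.433],"angular": [0,0,0],"jaw": 255},
    {"travel": [0,0,0],"angular": [0,0,0],"jaw": 255},
    {"travel": [0,0,0],"angular": [0,0,0],"jaw": 255},
  ],
)

```text
t: 7.18
eef_pos: [0.6345, -0.1333, 0.1075]
tool_rot: [3.139, -0.523, 0.061]
contact_force: [-0.4, 0.3, -2.5]
finger_gap: 0.031
```

```bash
python3 look.py w5
```

```text
7.2333 [ 0.6346 -0.1334  0.1079] [ 3.1383 -0.5232  0.0608] [-0.2 -0.  -3.3] 0.03086814075419029 [-0.35  0.08  2.16  0.47  0.46  0.78]
cam in tool [ 0.0715 -0.0011 -0.1433]
```

View pics/w5.png

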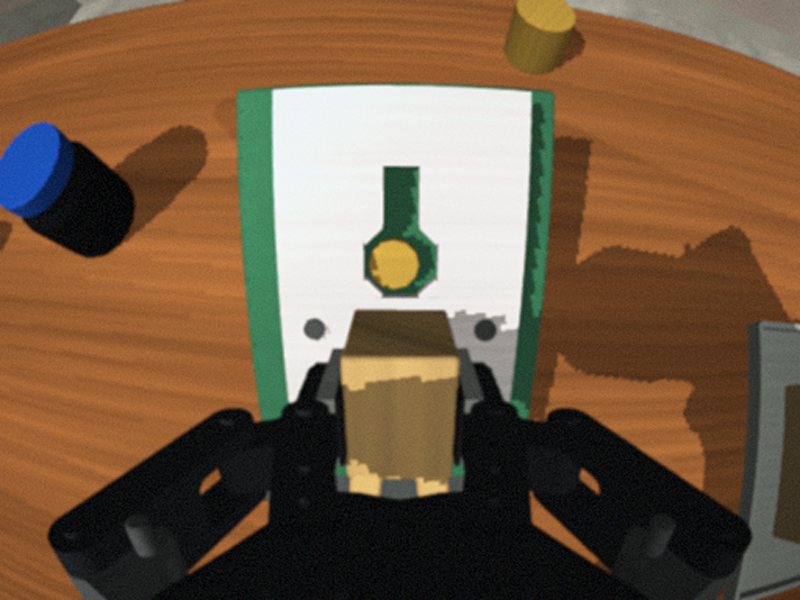

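The stud head is now at (394,264) against the hole centre (401,258), so it sits to the left and downslope of the hole. The green margins, 32 px left and 21 px right, agree. I'll get numbers from a fresh frame before moving.

```bash
cat > meas.py <<'E'
import sys
from h import *
def meas(c,name):
    im=cv2.GaussianBlur(c["pixels"],(3,3),0); hsv=cv2.cvtColor(im,cv2.COLOR_RGB2HSV)
    roi=np.zeros(im.shape[:2],np.uint8); roi[100:192,225:290]=1
    # head: hue of brass, in hole/slot
    m=((hsv[...,0]>15)&(hsv[...,0]<32)&(hsv[...,1]>110)&(roi>0)).astype(np.uint8)
    k=np.argwhere(m)[:,::-1]; (cx,cy),rad=cv2.minEnclosingCircle(k.astype(np.float32))
    # hole+slot: not white inside plate
    w=((hsv[...,1]>70)&(roi>0)).astype(np.uint8)
    n,l,st,ce=cv2.connectedComponentsWithStats(w); j=1+np.argmax(st[1:,4]); x,y,ww,hh,_=st[j]
    print(name,"head",round(cx,1),round(cy,1),"r",round(rad,1),len(k),"keyhole bbox x",x,x+ww-1,"y",y,y+hh-1)
    for row in (90,150,190):
        g=((hsv[row,:,0]>60)&(hsv[row,:,0]<95)&(hsv[row,:,1]>90)); i=np.flatnonzero(g); wh=np.flatnonzero((hsv[row,:,1]<60)&(hsv[row,:,2]>100)); wh=wh[(wh>140)&(wh<370)]
        print("  row",row,"green",i.min() if len(i) else None,i.max() if len(i) else None,"plate",wh.min(),wh.max())
if __name__=="__main__":
    for k in sys.argv[1:]: meas(pickle.load(open(k+".pkl","rb")),k)
E
python3 look.py w6; python3 meas.py w4 w5 w6
```

```text
7.2833 [ 0.6348 -0.1335  0.1082] [ 3.138  -0.5237  0.0609] [-0.9 -0.2 -2.3] 0.030932918355321904 [-0.35  0.08  2.16  0.47  0.46  0.78]
cam in tool [ 0.0715 -0.0011 -0.1434]
w4 head 257.9 152.1 r 13.9 579 keyhole bbox x 234 278 y 107 187
  row 90 green 172 344 plate 174 340
  row 150 green 174 341 plate 176 337
  row 190 green 335 337 plate 178 334
w5 head 251.6 168.4 r 16.5 834 keyhole bbox x 234 278 y 107 187
  row 90 green 153 353 plate 174 340
  row 150 green 42 349 plate 176 337
  row 190 green 159 346 plate 178 334
w6 head 251.5 168.9 r 16.3 825 keyhole bbox x 234 278 y 107 187
  row 90 green 153 352 plate 174 340
  row 150 green 155 349 plate 176 337
  row 190 green 159 346 plate 178 334
```

Call:
carry_out(
  deltas=[
    {"travel": [-0.19,0.11,-0.1],"angular": [0,0,0],"jaw": 255},
    {"travel": [-0.19,0.11,-0.11],"angular": [0,0,0],"jaw": 255},
    {"travel": [0.3,0.02,-0.52],"angular": [0,0,0],"jaw": 255},
    {"travel": [0,0,0],"angular": [0,0,0],"jaw": 255},
    {"travel": [0,0,0],"angular": [0,0,0],"jaw": 255},
    {"travel": [0,0,0],"angular": [0,0,0],"jaw": 255},
  ],
)

```text
t: 7.78
eef_pos: [0.6339, -0.131, 0.1008]
tool_rot: [3.138, -0.524, 0.061]
contact_force: [0.4, 0.8, -2.1]
finger_gap: 0.0307
```

```bash
python3 look.py w7; python3 meas.py w7
```

```text
7.8333 [ 0.634 -0.131  0.101] [ 3.1379 -0.5239  0.061 ] [-0.9  0.2 -2.3] 0.030978701656868644 [-0.35  0.09  2.17  0.48  0.44  0.77]
cam in tool [ 0.0716 -0.0011 -0.1435]
w7 head 255.8 164.1 r 17.3 915 keyhole bbox x 234 278 y 107 187
  row 90 green 154 359 plate 174 340
  row 150 green 156 356 plate 176 337
  row 190 green 159 352 plate 178 334
```

Head (255.8,164.1) against hole (256,165), native pixels: aligned. Descending along the normal.

Call:
carry_out(
  deltas=[
    {"travel": [0.15,0.009,-0.26],"angular": [0,0,0],"jaw": 255},
    {"travel": [0.15,0.009,-0.26],"angular": [0,0,0],"jaw": 255},
    {"travel": [0.15,0.009,-0.26],"angular": [0,0,0],"jaw": 255},
    {"travel": [0.1,0.006,-0.173],"angular": [0,0,0],"jaw": 255},
    {"travel": [0,0,0],"angular": [0,0,0],"jaw": 255},
    {"travel": [0,0,0],"angular": [0,0,0],"jaw": 255},
  ],
)

```text
t: 8.33
eef_pos: [0.6389, -0.1307, 0.0924]
tool_rot: [3.138, -0.524, 0.061]
contact_force: [-14.3, 0.3, 11.4]
finger_gap: 0.0309
```

```bash
python3 look.py w8; python3 meas.py w8
```

```text
8.3833 [ 0.639  -0.1308  0.0924] [ 3.1382 -0.5239  0.0614] [-14.    0.5  11.3] 0.031083158424051394 [-0.34  0.11  2.17  0.49  0.42  0.76]
cam in tool [ 0.0717 -0.0011 -0.1436]
w8 head 255.9 168.8 r 18.2 1005 keyhole bbox x 234 278 y 107 187
  row 90 green 148 366 plate 174 340
  row 150 green 150 362 plate 176 337
  row 190 green 154 358 plate 178 334
```

Contact at about 19 N, earlier than expected. Looking.

```bash
python3 - <<'E'
from workcell import cams
from h import *
o=np.zeros((600,800,3),np.uint8)
c=pickle.load(open("w8.pkl","rb"))["pixels"][95:215,190:320,::-1]
o[:369,:400]=cv2.resize(c,(400,369),interpolation=cv2.INTER_CUBIC)
d=cams.read_camera("side"); pickle.dump(d,open("s8.pkl","wb")); o[:300,400:]=cv2.resize(d["pixels"][140:230,250:370,::-1],(400,300),interpolation=cv2.INTER_CUBIC)
d=cams.read_camera("scene"); o[300:,400:]=cv2.resize(d["pixels"][180:270,235:355,::-1],(400,300),interpolation=cv2.INTER_CUBIC)
cv2.imwrite("pics/w8c.png",o)
E
```

```text
(no output)
```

View pics/w8c.png

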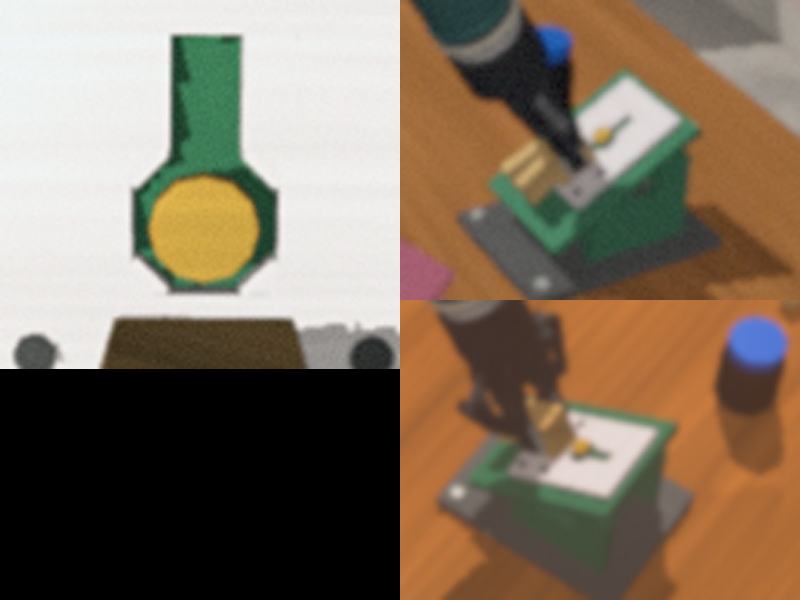

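The crop shows the brass head whole inside the octagon, centred at (203,230) against about (205,228) for the hole, and in both scene cameras the plate lies against the slope. The contact force is mostly normal, and by kinematics the standoff is about 0 mm. I'll pitch the nose up slightly to undo the sag and press a little more to check it lies flat.

Call:
carry_out(
  deltas=[
    {"travel": [0.05,0.003,-0.087],"angular": [0.0012,-0.02,0],"jaw": 255},
    {"travel": [0,0,0],"angular": [0,0,0],"jaw": 255},
    {"travel": [0,0,0],"angular": [0,0,0],"jaw": 255},
  ],
)

```text
t: 8.73
eef_pos: [0.6398, -0.1307, 0.0927]
tool_rot: [3.138, -0.545, 0.062]
contact_force: [-18.1, -0.7, 18.1]
finger_gap: 0.0309
```

```bash
python3 look.py w9; python3 meas.py w9; python3 -c "
from workcell import robot; print(robot.get_state()['ft_torque'])"
```

```text
8.7833 [ 0.6398 -0.1307  0.0926] [ 3.1382 -0.5451  0.0618] [-18.6   0.3  18.5] 0.03132285375518908 [-0.35  0.1   2.18  0.55  0.4   0.71]
cam in tool [ 0.0718 -0.001  -0.1437]
w9 head 256.0 170.6 r 18.1 999 keyhole bbox x 234 278 y 108 189
  row 90 green 148 365 plate 175 339
  row 150 green 44 362 plate 176 336
  row 190 green 154 358 plate 178 334
[0.27829321 1.83125189 0.12729479]
```

Firm contact: the normal force rose with no further motion, so the plate is on the face. Next, a 6 mm trial slide downslope with slightly less pressure.

Call:
carry_out(
  deltas=[
    {"travel": [-0.025,-0.002,0.043],"angular": [0,0,0],"jaw": 255},
    {"travel": [-0.173,-0.01,-0.1],"angular": [0,0,0],"jaw": 255},
    {"travel": [-0.173,-0.01,-0.1],"angular": [0,0,0],"jaw": 255},
    {"travel": [-0.173,-0.01,-0.1],"angular": [0,0,0],"jaw": 255},
    {"travel": [0,0,0],"angular": [0,0,0],"jaw": 255},
    {"travel": [0,0,0],"angular": [0,0,0],"jaw": 255},
  ],
)

```text
t: 9.28
eef_pos: [0.6372, -0.132, 0.0915]
tool_rot: [3.136, -0.55, 0.061]
contact_force: [-4.0, 0.2, 8.2]
finger_gap: 0.0311
```

```bash
python3 look.py w10; python3 meas.py w10; python3 -c "
from workcell import robot; print(robot.get_state()['ft_torque'])"
```

```text
9.3333 [ 0.6372 -0.132   0.0914] [ 3.1357 -0.5496  0.061 ] [-3.5 -0.1  7.4] 0.03118640552627772 [-0.35  0.1   2.19  0.56  0.4   0.69]
cam in tool [ 0.0718 -0.0011 -0.1437]
w10 head 253.3 164.5 r 18.3 1013 keyhole bbox x 234 278 y 108 188
  row 90 green 147 362 plate 175 339
  row 150 green 149 359 plate 176 337
  row 190 green 152 356 plate 178 333
[0.35439788 0.24032381 0.10406813]
```

Call:
carry_out(
  deltas=[
    {"travel": [-0.01,0.12,0],"angular": [0,0,0],"jaw": 255},
    {"travel": [-0.173,-0.01,-0.1],"angular": [0,0,0],"jaw": 255},
    {"travel": [-0.173,-0.01,-0.1],"angular": [0,0,0],"jaw": 255},
    {"travel": [-0.173,-0.01,-0.1],"angular": [0,0,0],"jaw": 255},
    {"travel": [0,0,0],"angular": [0,0,0],"jaw": 255},
    {"travel": [0,0,0],"angular": [0,0,0],"jaw": 255},
  ],
)

```text
t: 9.83
eef_pos: [0.6323, -0.1317, 0.0887]
tool_rot: [3.135, -0.55, 0.061]
contact_force: [-2.0, -1.4, 8.0]
finger_gap: 0.0305
```

```bash
python3 look.py w11; python3 meas.py w11; python3 -c "
from workcell import robot; print(robot.get_state()['ft_torque'])"
```

```text
9.8833 [ 0.6323 -0.1316  0.0887] [ 3.1346 -0.5504  0.0612] [-2.8 -1.1  8.2] 0.030755804056613625 [-0.35  0.09  2.2   0.57  0.39  0.67]
cam in tool [ 0.0718 -0.001  -0.1437]
w11 head 254.9 153.4 r 18.2 983 keyhole bbox x 234 278 y 108 188
  row 90 green 148 363 plate 175 339
  row 150 green 63 360 plate 176 337
  row 190 green 153 356 plate 178 333
[0.15511363 0.13998993 0.03886629]
```

The head has slid about 9 mm into the slot, whole and on top of the plate, with low force. Continuing.

Call:
carry_out(
  deltas=[
    {"travel": [-0.216,-0.003,-0.125],"angular": [0,0,0],"jaw": 255},
    {"travel": [-0.216,-0.003,-0.125],"angular": [0,0,0],"jaw": 255},
    {"travel": [-0.216,-0.003,-0.125],"angular": [0,0,0],"jaw": 255},
    {"travel": [-0.216,-0.003,-0.125],"angular": [0,0,0],"jaw": 255},
    {"travel": [-0.216,-0.01,-0.125],"angular": [0,0,0],"jaw": 255},
    {"travel": [-0.216,-0.01,-0.125],"angular": [0,0,0],"jaw": 255},
    {"travel": [0,0,0],"angular": [0,0,0],"jaw": 255},
    {"travel": [0,0,0],"angular": [0,0,0],"jaw": 255},
  ],
)

```text
t: 10.55
eef_pos: [0.6193, -0.132, 0.0812]
tool_rot: [3.135, -0.55, 0.061]
contact_force: [-2.8, -0.8, 8.8]
finger_gap: 0.031
```

```bash
python3 look.py w12; python3 meas.py w12; python3 -c "
from workcell import robot; print(robot.get_state()['ft_torque'])"
```

```text
10.6 [ 0.6193 -0.132   0.0812] [ 3.1346 -0.5503  0.0612] [-2.9 -1.2  7.8] 0.030849462278965355 [-0.37  0.08  2.23  0.61  0.38  0.63]
cam in tool [ 0.0718 -0.001  -0.1437]
w12 head 256.0 124.0 r 18.4 962 keyhole bbox x 234 278 y 106 188
  row 90 green 148 363 plate 175 339
  row 150 green 150 360 plate 176 337
  row 190 green 153 357 plate 178 334
[0.17973623 0.22191312 0.04253628]
```

About 4–5 mm remain. Slow 1 mm steps to the stop.

Call:
carry_out(
  deltas=[
    {"travel": [-0.087,-0.005,-0.05],"angular": [0,0,0],"jaw": 255},
    {"travel": [-0.087,-0.005,-0.05],"angular": [0,0,0],"jaw": 255},
    {"travel": [-0.087,-0.005,-0.05],"angular": [0,0,0],"jaw": 255},
    {"travel": [-0.087,-0.005,-0.05],"angular": [0,0,0],"jaw": 255},
    {"travel": [-0.087,-0.005,-0.05],"angular": [0,0,0],"jaw": 255},
    {"travel": [0,0,0],"angular": [0,0,0],"jaw": 255},
    {"travel": [0,0,0],"angular": [0,0,0],"jaw": 255},
  ],
)

```text
t: 11.18
eef_pos: [0.6155, -0.1323, 0.079]
tool_rot: [3.134, -0.551, 0.061]
contact_force: [-1.4, -1.1, 8.4]
finger_gap: 0.0311
```

```bash
python3 look.py w13; python3 meas.py w13; python3 -c "
from workcell import robot; print(robot.get_state()['ft_torque'])"
```

```text
11.2333 [ 0.6155 -0.1323  0.079 ] [ 3.1343 -0.5511  0.0611] [-1.7 -1.   8. ] 0.030900558924659014 [-0.37  0.08  2.24  0.62  0.37  0.61]
cam in tool [ 0.0718 -0.0011 -0.1437]
w13 head 255.7 115.3 r 17.9 934 keyhole bbox x 234 278 y 100 188
  row 90 green 68 363 plate 175 339
  row 150 green 150 360 plate 176 337
  row 190 green 153 357 plate 178 333
[ 0.21171954 -0.09097629  0.03883879]
```

Call:
carry_out(
  deltas=[
    {"travel": [-0.087,-0.005,-0.05],"angular": [0,0,0],"jaw": 255},
    {"travel": [-0.087,-0.005,-0.05],"angular": [0,0,0],"jaw": 255},
    {"travel": [0,0,0],"angular": [0,0,0],"jaw": 255},
    {"travel": [0,0,0],"angular": [0,0,0],"jaw": 255},
  ],
)

```text
t: 11.57
eef_pos: [0.6152, -0.1325, 0.079]
tool_rot: [3.134, -0.553, 0.061]
contact_force: [6.2, 1.6, 4.2]
finger_gap: 0.031
```

```bash
sed -i 's/roi\[100:192/roi[85:192/' meas.py; python3 look.py w14; python3 meas.py w13 w14; python3 -c "
from workcell import robot; print(robot.get_state()['ft_torque'])"
```

```text
11.6167 [ 0.6152 -0.1325  0.0789] [ 3.1335 -0.5531  0.0615] [6.4 1.7 4.3] 0.030787635442511802 [-0.37  0.08  2.24  0.63  0.37  0.61]
cam in tool [ 0.0718 -0.0011 -0.1437]
w13 head 255.6 115.3 r 18.0 957 keyhole bbox x 234 278 y 97 188
  row 90 green 68 363 plate 175 339
  row 150 green 150 360 plate 176 337
  row 190 green 153 357 plate 178 333
w14 head 255.4 114.5 r 17.8 955 keyhole bbox x 234 278 y 97 188
  row 90 green 54 363 plate 175 339
  row 150 green 150 360 plate 176 337
  row 190 green 153 357 plate 178 333
[ 0.44162229 -0.79335943  0.25146335]
```

The stop is reached: 2 mm commanded gave 0.3 mm of motion, and the tangential force rose to about 9 N. One more press to confirm, then a look.

Call:
carry_out(
  deltas=[
    {"travel": [-0.12,-0.005,-0.07],"angular": [0,0,0],"jaw": 255},
    {"travel": [0,0,0],"angular": [0,0,0],"jaw": 255},
    {"travel": [0,0,0],"angular": [0,0,0],"jaw": 255},
  ],
)

```text
t: 11.87
eef_pos: [0.615, -0.1326, 0.0789]
tool_rot: [3.133, -0.555, 0.062]
contact_force: [9.1, 3.3, 2.5]
finger_gap: 0.0311
```

```bash
python3 look.py w15; python3 meas.py w15; python3 - <<'E'
from workcell import cams
from h import *
o=np.zeros((600,800,3),np.uint8)
c=pickle.load(open("w15.pkl","rb"))["pixels"][75:225,140:380,::-1]
o[:250,:400]=cv2.resize(c,(400,250),interpolation=cv2.INTER_CUBIC)
d=cams.read_camera("side"); o[:300,400:]=cv2.resize(d["pixels"][140:230,250:370,::-1],(400,300),interpolation=cv2.INTER_CUBIC)
d=cams.read_camera("scene"); o[300:,400:]=cv2.resize(d["pixels"][180:270,235:355,::-1],(400,300),interpolation=cv2.INTER_CUBIC)
cv2.imwrite("pics/w15c.png",o)
E
```

```text
11.9167 [ 0.615  -0.1326  0.0789] [ 3.1328 -0.5546  0.0619] [10.2  2.5  3.1] 0.03077335714503552 [-0.37  0.08  2.24  0.63  0.37  0.6 ]
cam in tool [ 0.0718 -0.001  -0.1437]
w15 head 255.2 114.2 r 17.8 957 keyhole bbox x 234 278 y 96 188
  row 90 green 148 362 plate 175 339
  row 150 green 150 360 plate 176 337
  row 190 green 153 356 plate 178 333
```

View pics/w15c.png

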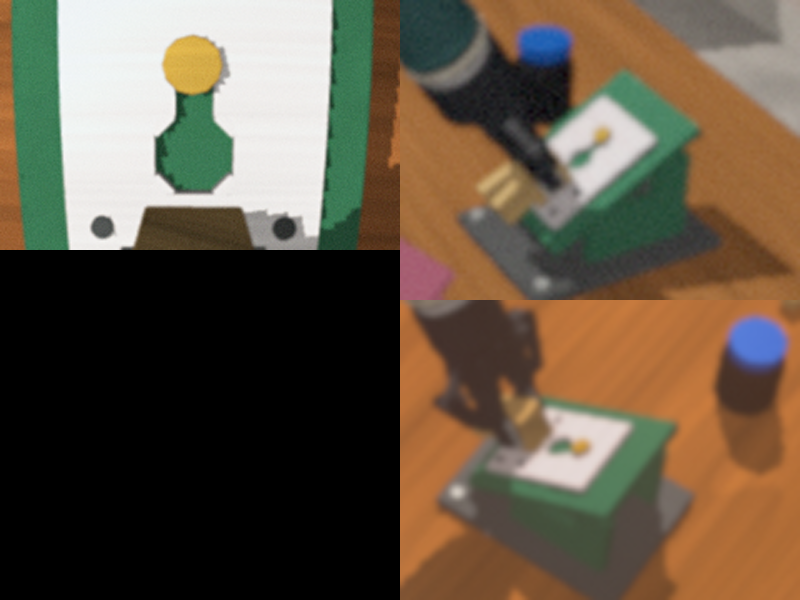

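The head is at the slot's top end, centred at (192,65) in the crop, and the plate is flat and parallel to the face, notched end down the slope. I'll ease the push and open the jaws.

Call:
carry_out(
  deltas=[
    {"travel": [0.13,0.005,0.075],"angular": [0,0,0],"jaw": 255},
    {"travel": [0,0,0],"angular": [0,0,0],"jaw": 255},
    {"travel": [0,0,0],"angular": [0,0,0],"jaw": 60},
    {"travel": [0,0,0],"angular": [0,0,0],"jaw": 0},
    {"travel": [0,0,0],"angular": [0,0,0],"jaw": 0},
    {"travel": [0,0,0],"angular": [0,0,0],"jaw": 0},
    {"travel": [0,0,0],"angular": [0,0,0],"jaw": 0},
    {"travel": [0,0,0],"angular": [0,0,0],"jaw": 0},
    {"travel": [0,0,0],"angular": [0,0,0],"jaw": 0},
  ],
  squeeze=20,
)

```text
t: 12.77
eef_pos: [0.6099, -0.1307, 0.0737]
tool_rot: [3.138, -0.543, 0.061]
contact_force: [-0.5, -0.2, -1.0]
finger_gap: 0.0852
```

Call:
carry_out(
  deltas=[
    {"travel": [-0.25,-0.015,0.43],"angular": [0,0,0],"jaw": 0},
    {"travel": [-0.5,-0.03,0.87],"angular": [0,0,0],"jaw": 0},
    {"travel": [-1,-0.06,1.73],"angular": [0,0,0],"jaw": 0},
    {"travel": [-1,-0.06,1.73],"angular": [0,0,0],"jaw": 0},
    {"travel": [-1,-0.06,1.73],"angular": [0,0,0],"jaw": 0},
    {"travel": [-1,-0.06,1.73],"angular": [0,0,0],"jaw": 0},
    {"travel": [-1,-0.06,1.73],"angular": [0,0,0],"jaw": 0},
    {"travel": [-0.5,0,1.5],"angular": [0,0,0],"jaw": 0},
    {"travel": [0,0,0],"angular": [0,0,0],"jaw": 0},
    {"travel": [0,0,0],"angular": [0,0,0],"jaw": 0},
  ],
)

```text
t: 13.6
eef_pos: [0.5482, -0.1348, 0.1906]
tool_rot: [3.136, -0.547, 0.062]
contact_force: [1.4, -0.7, -0.4]
finger_gap: 0.0855
```

```bash
python3 look.py w16; python3 - <<'E'
from workcell import cams
from h import *
o=np.zeros((600,800,3),np.uint8)
c=pickle.load(open("w16.pkl","rb"))["pixels"][:,:,::-1]
o[:300,:400]=cv2.resize(c,(400,300),interpolation=cv2.INTER_AREA)
d=cams.read_camera("side"); o[:300,400:]=cv2.resize(d["pixels"][140:230,250:370,::-1],(400,300),interpolation=cv2.INTER_CUBIC)
d=cams.read_camera("scene"); o[300:,400:]=cv2.resize(d["pixels"][180:270,235:355,::-1],(400,300),interpolation=cv2.INTER_CUBIC)
o[300:,:400]=cv2.resize(d["pixels"][:,:,::-1],(400,300),interpolation=cv2.INTER_AREA)
cv2.imwrite("pics/w16c.png",o)
E
```

```text
13.65 [ 0.5477 -0.1344  0.189 ] [ 3.1371 -0.5448  0.0612] [ 0.2 -0.4 -0.5] 0.08586500302202801 [-0.44 -0.21  2.27  0.42  0.64  0.79]
cam in tool [ 0.0727 -0.0008 -0.1449]
```

View pics/w16c.png

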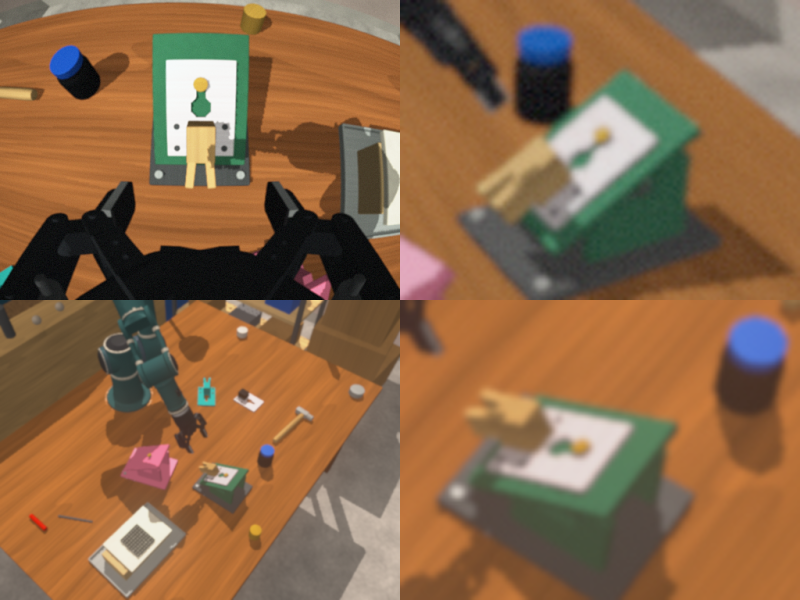

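The gripper is clear and open. The pin stays on the slope, its head at the slot's upper end, plate parallel to the face and notch down. The charcoal plate, jar, hammer, brick and look-alikes are where they were. Handing in.

```bash
python3 -c "
from workcell import ticket, robot
print(robot.get_state()['contact_force']); print(ticket.job_done())"
```

```text
[ 0.09052642  0.06266783 -1.08591174]
the job is handed in; nothing more can be done
None
```

The bench pin is on the green mount with the stud at the top of the slot, and I've let go of it. I handed the job in at about 13.8 s.

I gripped the block, lifted the pin, and tilted it 30°. I lined the hole up over the stud using the wrist camera, lowered the plate onto the slope, and slid it down about 28 mm to the stop. Then I opened the gripper and backed away.

**Last checks**
- **Fully home:** about 3 mm of further commanded slide moved the pin only about 0.5 mm, while the force along the slope rose to about 11 N.
- **After release:** in the final images the head is at the slot's upper end. The plate is parallel to the face with the notch pointing down the slope.
- **Other things:** the charcoal plate, jar, hammer, brick and look-alikes appear unmoved.
- **Arm:** it touches nothing. I saw no more than about 30 N at the wrist.

**Disagreements**
- The standoff estimated from the face's edges read about 5 mm high at contact. The arm's position, the contact force and the head sliding freely over the slot all said the plate was flat.
- The mount positions from the wrist and the fixed cameras differed by about 5 mm, so I aligned by watching the stud through the hole.
- I did not measure the final pose numerically after release; it was checked only by eye in the images.

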